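# Open the dial padlock and hold it up over the inspection dish

### The arm

A 6-joint arm with a two-finger parallel gripper is mounted at the origin on the work surface. World frame = base frame: x ahead of the robot, y to its left, z up, the work surface at z = 0. Lengths are in m, angles in rad, forces in N, time in s.
With the tool pointing down it reaches from about 0.3 to 0.875 m from the base axis. Payload 6.4 kg.
Tool frame: the origin (TCP) lies on the mounting face of the last link; the fingertips stand 173 mm ahead of it and the grasp point (between the pads) lies robot.hold_point_z ahead of it (robot.hold_point_z is the distance from the TCP to the grasp point, in m); z points along the fingers, y is the line along which they close (so a half turn about z gives the same grasp; the last joint's range is limited). The gripper opens to 85 mm and grips with 20 to 120 N. Pads are 22 mm wide; open, the fingers measure 114 mm over their backs; the gripper's body (76 mm by 85 mm) begins 54 mm behind the grasp point. The pads swing forward as they close: fully open they stand 13 mm farther back than shut.
Start: joints at [0.994, 0.181, 1.607, -0, 1.354, -0.206], TCP at [0.208, 0.536, 0.405] pointing down, gripper open.
Joint ranges: [-2.99, 2.99], [-0.89, 2.07], [0.3, 2.58], [-1.14, 4.28], [0, 2.63], [-3.12, 3.12]. Speed limits (rad/s): [2.57, 2.57, 3.01, 3.14, 3.14, 3.14].

### API

Orientations are given as a unit quaternion [w, x, y, z].
In Python, from bench import robot gives the robot as it stands. Calls block until the motion is done:
- robot.movep(position, orientation): joint-space move of the TCP to a pose.
- robot.servo_line(position, frame=None, vel=0.15, force_limit=None): straight line of the TCP; frame=None keeps the orientation; vel is the mean speed in m/s. With force_limit (N) it stops when the force on the tool has changed by that much, and returns True; else False.
- robot.move_joints(angles): joint-space move.
- robot.command_gripper(opening): opening from 0.0 (shut) to 1.0 (fully open); the grip force is fixed at half the most; returns when the fingers have stopped.
- robot.sleep(seconds).
- robot.solve_ik(position, orientation): joint angles nearest the present ones, or None.
- robot.sense(): the state.
- robot.camera(name): name is "scene" or "top" or "wrist"; returns a dict with "frame" (400x640x3 uint8, blue, green, red), "vertical_fov" (degrees; the focal length in pixels is half the picture's height over the tangent of half this angle, whatever the lens; pixels are square), "cx", "cy" (the principal point, pixels), "extrinsics" (4x4, takes a point from camera to world coordinates); the wrist camera has in their place "T_tool_cam" (4x4, takes a point from camera to tool coordinates, whose origin is the TCP and whose axes are the flange's). Camera axes: x right, y down, z forward; pixel columns grow to the right and rows downward; lengths in m; the calibration is good to about 2 mm. A picture is of the moment at which its call begins: read the wrist's pose just before it. There is no depth.
A pose or a line that the arm cannot do raises robot.PlanningError and nothing moves.
- robot.sign_off(): hands the job in; it is judged then, once.
Trained networks look in the newest picture that a camera, given by its name, has taken for a name from the list of things; names that differ only in an ending like _2 or _b are one class to them, and where a whole thing is asked for, a point or a joint stands for the part that bears it (a point fixed in the world has none). Each returns a list of dicts, best first, with "score" (0 to 1); they miss things now and then, are a little off and sometimes report something else, mostly with a low value. They report only what shows in the picture. A call takes as long as a camera call.
- robot.recognise(target, camera): "bbox" ([left, top, right, bottom] in pixels, round what is visible of it).
The state is a dict: "time_s": time; "q": joint angles; "joint_vel": joint speeds; "effort": joint torques, N m; "tcp_pos": TCP position; "orientation": TCP orientation; "wrist_force": force on the tool from outside, world axes, zero at the start; "wrist_torque": the same for the moment, N m; "opening": opening from 0.0 (shut) to 1.0 (fully open); "finger_force": force on a finger pad.
Only numpy, scipy, OpenCV 4.12 (cv2) and the standard library are available. Lean on these libraries where they do the work, as an engineer would, in place of code of your own. Each camera call takes 0.05 s, during which the arm holds its last target. There are 200 camera calls.

### The job

The dial padlock lies on its back in the steel jig: turn its dial until the pointer clicks into the notch at the mark on the lock's face, then, with the lock still in the jig, pull the shackle straight out as far as it goes. Then lift the open lock out and finish while holding it in the gripper, face up, level and still, at least 12 cm above the bench and centred over the round steel dish of the magnifier stand. Leave the other things on the bench where they are.

Things in the scene. Friction and masses are not known exactly. Their poses are not given: they have to be found in the camera images.
- lock: Dial padlock, 0.4 to 0.6 kg: plain steel body 70 (x) x 56 (y) x 28 mm (z), on its back in the jig, dial up. Origin: centre of its underside; z up through the dial, -x towards the shackle. Black mark on the face: a 7 x 3 mm stroke along x between dial and shackle, at x -31 to -24 mm, y 0. Both sides (y = +-28 mm) are free over the middle 46 mm, for gripping the body across y from above.
- dial (a joint): Dial angle, rad, anticlockwise seen from above positive. 0: pointer on the mark, the only notch at which the shackle comes out. Clicks every 0.419 rad (24 degrees), about 0.15 Nm to get over one, and falls into the nearest notch when let go. Starts one, two or three clicks anticlockwise of the mark (+0.42, +0.84 or +1.26): turn it clockwise. Stops at +-2.6.
- dial_top (a point): Centre of the flat top of the dial's black knob, on the dial's axis (x = +4 mm, y = 0 in the lock's frame), 56.5 mm above the lock's underside. Knob 40 mm in diameter; its side can be gripped from 3.5 mm above the lock's face up to this top (25 mm high). A thin graduated skirt of 52 mm diameter lies below it. Turns with the dial.
- dial_pointer (a point): Outer end of the aluminium pointer fin (17 x 4 x 4 mm) on top of the knob, 18 mm from the dial's axis and 4 mm above the knob's top. It points to lock -x when the dial is at 0.
- shackle (a joint): How far the shackle is out, m: 0 shut, 0.018 fully open (stop). It slides along the lock's -x with about 3 N friction and stays where it is left. Blocked after 1 to 2 mm unless the dial is within about 0.12 rad of 0; while it is out the dial is locked.
- shackle_bow (a point): Middle of the shackle's straight cross bar, on its axis: round steel 8 mm thick, straight over 28 mm along the lock's y, 14 mm above the lock's underside (34 mm above the bench), 75 mm from the lock's origin when shut. Moves with the shackle. A finger fits inside the bow: 36 mm free between bar and lock body, 32 mm between the legs. Only the bench lies below.
- jig: Steel jig block fixed to the bench, 92 (x) x 76 (y) x 20 mm, axes as the lock's; origin: centre of its underside. The lock lies on its top face (z = 20 mm), about 1.5 mm play, between 8 mm high aluminium ledges: full-width at both x ends (shackle legs pass above) and 12 mm long corner lugs at the sides. It takes the pull and the turning; the lock lifts straight out.
- stand: Magnifier stand fixed to the bench: black plate 140 (x) x 150 (y) x 8 mm, with a shallow steel dish in the middle and thin arms on its +x edge (a lens and a clip, up to 150 mm high, all at more than 55 mm in x beyond the dish's centre). Origin: centre of its underside.
- dish (a point): Centre of the round steel dish (84 mm across, rim 18 mm above the bench), 10 mm above the bench.
- spool: Bystander: solder spool standing on end, 54 mm diameter, 48 mm high. Origin: centre of its underside.
- keylock: Bystander: small brass key padlock without a dial, lying flat, 68 x 40 x 20 mm. Origin: on its underside near the middle.
- driver: Bystander: screwdriver lying along its x.
- flux: Bystander: small bottle, 40 mm diameter, 70 mm high. Origin: centre of its underside.
- carton: Bystander: cardboard carton 100 x 70 x 50 mm. Origin: centre of its underside.
- cup: Bystander: white cup, 72 mm across, 75 mm high. Origin: centre of its underside.

How it is judged:
On the way, in this order (a step that is already met when the one before it is completed fails the run):
1. the dial is clicked into the notch at the mark, shackle still shut, lock in the jig (value of joint dial between -0.12 and 0.12 rad and value of joint shackle below 0.005 m and distance of lock from where it was at the start of the episode below 0.01 m), for 0.2 s.
2. the shackle is pulled fully out while the lock lies in the jig (value of joint shackle above 0.015 m and distance of lock from where it was at the start of the episode below 0.015 m), for 0.2 s.
At the end, for the whole second after the job is handed in: The shackle is at least 14 mm out; the lock's underside is more than 115 mm above the bench, its centre within 35 mm of the dish's centre seen from above, its face up within 0.2 rad of level; it is still (under 30 mm/s), held by the fingers (over 2 N) and touching neither jig nor stand (value of joint shackle above 0.014 m and height (world z) of lock above 0.115 m and horizontal distance between lock and dish below 0.035 m and angle between lock's own z axis and vertical below 0.2 rad and contact force between the fingers and lock above 2 N and contact force between lock and stand below 0.1 N and contact force between lock and jig below 0.1 N and linear speed of lock below 0.03 m/s); the arm keeps its last pose, push and grip.
It fails at once if another thing on the bench is moved by more than 30 mm (distance of any of spool, keylock, driver, flux, carton, cup from where it was at the start of the episode above 0.03 m).
It also fails if it takes over 64 s, if anything falls off the work surface, if the arm or the gripper's body presses on something with over 40 N, if the wrist force passes 120 N, or if a joint passes its speed limit or range.

## Working session

There is one attempt and no reset: what is moved stays moved. The work goes in short steps, each a Python script; the robot and the scene stay as the last script left them, time stands still between calls to the robot, and variables do not carry over. Pictures are saved under pics/ and viewed, at most 10 in all, crops included, and the job is handed in when it is done.

```bash
mkdir -p pics; ls
python3 - <<'E'
from bench import robot
import cv2,numpy as np
print(robot.hold_point_z,robot.sense())
for c in("top","scene"):
    d=robot.camera(c);cv2.imwrite(f"pics/{c}0.png",d["frame"])
    print(c,d["vertical_fov"],d["cx"],d["cy"],np.round(d["extrinsics"],4).tolist())
    for t in("lock","dial_top","dial_pointer","shackle_bow","jig","stand","dish","spool","carton"):
        print(t,[(np.round(r["bbox"]).tolist(),round(r["score"],2)) for r in robot.recognise(t,c)[:2]])
E
```

```text
pics
0.1547 {'time_s': 0.0, 'q': array([ 9.93739653e-01,  1.81502397e-01,  1.60801215e+00,  4.07837012e-05,
        1.35382219e+00, -2.06288875e-01]), 'joint_vel': array([-0.00018991,  0.00060352,  0.00174718,  0.00022308, -0.00025738,
        0.00057767]), 'effort': array([-1.20011424e-03, -4.44880235e+01, -3.51330078e+01, -3.84913037e-04,
        9.30354581e-03,  2.65831977e-05]), 'tcp_pos': array([0.208167  , 0.53571552, 0.40380363]), 'orientation': array([-3.51290916e-04,  1.84328130e-01,  9.82864375e-01, -7.98402963e-04]), 'wrist_force': array([0.09676597, 0.58597601, 0.01427765]), 'wrist_torque': array([-0.02442919, -0.0034256 , -0.01652958]), 'finger_force': 0.0, 'opening': 0.996785306641428}
top 47.05064225592918 315.7122272805095 197.7202507171123 [[0.0283, -0.984, 0.1758, 0.3547], [-0.9996, -0.0292, -0.0022, 0.0255], [0.0073, -0.1757, -0.9844, 1.3654], [0.0, 0.0, 0.0, 1.0]]
lock [([382.0, 186.0, 406.0, 223.0], 0.77)]
dial_top [([386.0, 186.0, 407.0, 203.0], 0.47)]
dial_pointer [([384.0, 188.0, 404.0, 205.0], 0.5)]
shackle_bow []
jig [([378.0, 182.0, 408.0, 217.0], 0.79)]
stand [([232.0, 152.0, 286.0, 236.0], 0.82), ([400.0, 212.0, 404.0, 224.0], 0.58)]
dish [([227.0, 149.0, 290.0, 238.0], 0.58)]
spool [([311.0, 163.0, 330.0, 183.0], 0.67)]
carton [([170.0, 169.0, 202.0, 207.0], 0.66)]
scene 49.42912415061454 316.58428528455704 205.13455479452506 [[0.8006, 0.5173, -0.3024, 0.9048], [0.5992, -0.7, 0.3886, -0.3414], [-0.0106, -0.4923, -0.8703, 0.9187], [0.0, 0.0, 0.0, 1.0]]
lock [([208.0, 265.0, 265.0, 310.0], 0.66)]
dial_top [([231.0, 276.0, 256.0, 302.0], 0.78)]
dial_pointer [([236.0, 278.0, 257.0, 301.0], 0.92)]
shackle_bow [([210.0, 270.0, 233.0, 294.0], 0.59)]
jig [([217.0, 268.0, 270.0, 321.0], 0.84)]
stand [([304.0, 134.0, 408.0, 196.0], 0.7)]
dish [([303.0, 134.0, 406.0, 196.0], 0.92)]
spool [([318.0, 220.0, 344.0, 249.0], 0.7)]
carton [([384.0, 93.0, 427.0, 136.0], 0.91)]
```

Run:
```python
import cv2,numpy as np
t=cv2.imread("pics/top0.png");s=cv2.imread("pics/scene0.png")
a=cv2.resize(t[130:260,160:440],None,fx=2.85,fy=2.85,interpolation=3)
b=cv2.resize(s[235:345,180:300],None,fx=2,fy=2,interpolation=3)
c=np.zeros((220,798,3),np.uint8);c[:,:240]=b;x=cv2.resize(s,(352,220));c[:,250:602]=x
cv2.imwrite("pics/v1.png",np.vstack([a[:,:798],c]))
```

```text
(no output)
```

View pics/v1.png

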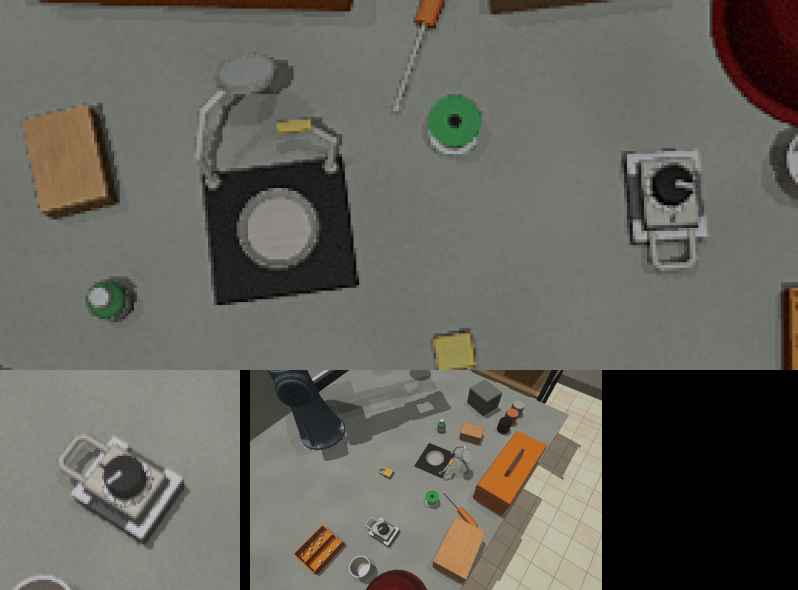

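```bash
cat > h.py <<'E'
from bench import robot
import numpy as np,cv2
from scipy.spatial.transform import Rotation as R
H=robot.hold_point_z
def quat(yaw):  # tool down, tool y axis at angle yaw+90deg from world x (mod half turn)
    r=R.from_euler('z',yaw)*R.from_euler('x',np.pi); q=r.as_quat(); return q[[3,0,1,2]]
def world(d,E,uv,z):
    f=200/np.tan(np.radians(d["vertical_fov"])/2)
    v=E[:3,:3]@[(uv[0]-d["cx"])/f,(uv[1]-d["cy"])/f,1]
    return E[:3,3]+v*(z-E[2,3])/v[2]
def project(d,E,p):
    f=200/np.tan(np.radians(d["vertical_fov"])/2)
    c=E[:3,:3].T@(np.asarray(p)-E[:3,3]); return np.array([d["cx"]+f*c[0]/c[2],d["cy"]+f*c[1]/c[2]])
def toolT():
    s=robot.sense();T=np.eye(4);q=s["orientation"];T[:3,:3]=R.from_quat(q[[1,2,3,0]]).as_matrix();T[:3,3]=s["tcp_pos"];return T
def wrist():
    T=toolT();d=robot.camera("wrist");return d,T@d["T_tool_cam"]
E
python3 - <<'E'
from h import *
d=robot.camera("top");E=d["extrinsics"]
c=lambda x,y:(160+x/2.85,130+y/2.85)
for n,p,z in(("dial",c(671,186),.0765),("dish",c(278,228),.012),("bow",c(671,267),.034),("cup",c(800,160),.05)):print(n,world(d,E,p,z))
for t in("cup","keylock","flux","driver"):
    print(t,[(np.round(r["bbox"]).tolist(),round(r["score"],2)) for r in robot.recognise(t,"top")[:2]])
d=robot.camera("wrist");print(d["T_tool_cam"],d["vertical_fov"])
for y in(0,np.pi/2,-np.pi/2,np.pi):print(y,robot.solve_ik([.37,-.24,.3],quat(y)))
E
```

```text
dial [ 0.5988162  -0.20479599  0.0765    ]
dish [0.5542385  0.19445772 0.012     ]
bow [ 0.52249063 -0.21220424  0.034     ]
cup [ 0.63493912 -0.34222148  0.05      ]
cup [([432.0, 172.0, 457.0, 200.0], 0.78)]
keylock []
flux [([190.0, 227.0, 208.0, 243.0], 0.67)]
driver [([304.0, 108.0, 324.0, 140.0], 0.77), ([388.0, 210.0, 405.0, 226.0], 0.28)]
[[-5.36388583e-04 -9.58002484e-01 -2.86759399e-01  7.26809822e-02]
 [ 9.99999854e-01 -4.93365448e-04 -2.22288020e-04  1.04545576e-04]
 [ 7.14752963e-05 -2.86759476e-01  9.58002608e-01  3.08192383e-02]
 [ 0.00000000e+00  0.00000000e+00  0.00000000e+00  1.00000000e+00]] 59.336661885088006
0 [-8.45814492e-01  6.18065255e-03  2.02714206e+00 -4.44089210e-16
  1.10826994e+00  7.24981835e-01]
1.5707963267948966 [-0.84581449  0.00618065  2.02714206  0.          1.10826994 -0.84581449]
-1.5707963267948966 [-8.45814492e-01  6.18065255e-03  2.02714206e+00 -4.44089210e-16
  1.10826994e+00  2.29577816e+00]
3.141592653589793 [-0.84581449  0.00618065  2.02714206  0.          1.10826994 -2.41661082]
```

Run:
```python
from h import *
robot.movep([.575,-.208,.36],quat(0))
d,E=wrist();cv2.imwrite("pics/w1.png",d["frame"]);np.savez("w1.npz",E=E)
for t in("dial_top","dial_pointer","shackle_bow","lock"):
    print(t,[(np.round(r["bbox"]).tolist(),round(r["score"],2)) for r in robot.recognise(t,"wrist")[:1]])
print(robot.sense()["time_s"],robot.sense()["tcp_pos"])
```

```text
dial_top [([280.0, 121.0, 344.0, 190.0], 0.94)]
dial_pointer [([283.0, 124.0, 345.0, 191.0], 0.7)]
shackle_bow [([292.0, 204.0, 349.0, 248.0], 0.75)]
lock [([276.0, 111.0, 350.0, 246.0], 0.56)]
4.4667 [ 0.57514071 -0.2075907   0.36003475]
```

View pics/w1.png

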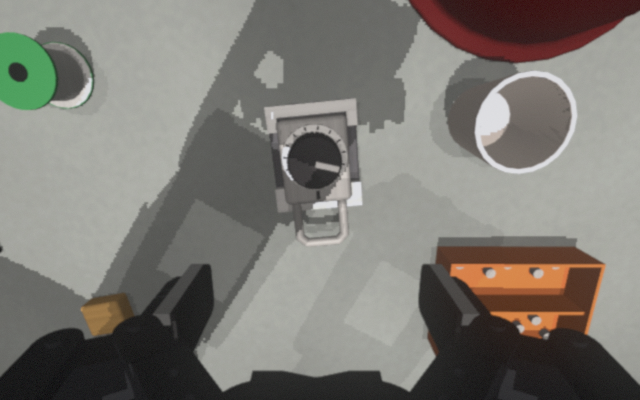

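Run:
```python
import cv2
s=cv2.imread("pics/w1.png")[95:255,255:375]
cv2.imwrite("pics/v2.png",cv2.resize(s,None,fx=3.75,fy=3.75,interpolation=2))
```

```text
(no output)
```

View pics/v2.png

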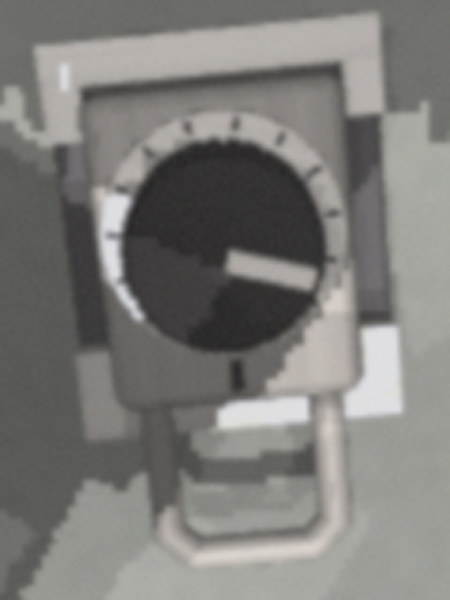

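Run:
```python
from h import *
d=robot.camera("wrist");E=np.load("w1.npz")["E"]
P={}
for n,x,y,z in(("knob",225,247,.0735),("ptip",316,279,.0805),("pin",230,260,.0805),("mark",237,376,.048),("bow",250,546,.034),("jA",35,47,.028),("jB",378,13,.028),("jC",403,413,.028),("jD",87,440,.028),("lTL",83,93,.048),("lTR",342,70,.048)):
    P[n]=world(d,E,(255+x/3.75,95+y/3.75),z);print(n,P[n].round(4))
a=lambda p,q:np.degrees(np.arctan2(*(P[q]-P[p])[[1,0]]))
print("jig yaw",a("jB","jA")-90,a("jD","jA"),a("jC","jB"),"lock",a("lTR","lTL")-90,"mark->knob",a("mark","knob"),a("bow","knob"),"ptr",a("pin","ptip"),a("knob","ptip"))
print(np.linalg.norm(P["bow"]-P["knob"]),np.linalg.norm(P["ptip"]-P["knob"]),np.linalg.norm(P["mark"]-P["knob"]))
```

```text
knob [ 0.6049 -0.2065  0.0735]
ptip [ 0.5999 -0.224   0.0805]
pin [ 0.6036 -0.2075  0.0805]
mark [ 0.5717 -0.2091  0.048 ]
bow [ 0.5252 -0.2125  0.034 ]
jA [ 0.6414 -0.1644  0.028 ]
jB [ 0.6487 -0.2399  0.028 ]
jC [ 0.557 -0.249  0.028]
jD [ 0.5501 -0.1732  0.028 ]
lTL [ 0.6327 -0.1769  0.048 ]
lTR [ 0.6374 -0.2307  0.048 ]
jig yaw 5.495610907959275 5.475747692829778 5.659994519644521 lock 4.986811245466839 mark->knob 4.489392531089344 4.289069150819943 ptr -102.52248516648112 -105.82770022527185
0.08913517355612484 0.019452998869587932 0.041939038013167555
```

Run:
```python
from h import *
x,y=.6035,-.2062; a=np.radians(5.5+36)
robot.movep([x,y,.16+H],quat(a))
print(robot.servo_line([x,y,.071+H],vel=.12,force_limit=10))
robot.command_gripper(0.0)
s=robot.sense();print(s["opening"],s["finger_force"],s["wrist_force"],s["tcp_pos"])
q=s["q"].copy();q[5]+=np.radians(72)
robot.move_joints(q);robot.sleep(.2)
s=robot.sense();print(s["q"]-q,s["wrist_torque"],s["wrist_force"],s["tcp_pos"])
robot.command_gripper(1.0)
robot.servo_line([x,y,.16+H],vel=.2)
robot.movep([.58,-.208,.33],quat(np.radians(5.5)))
d,E=wrist();cv2.imwrite("pics/w2.png",d["frame"]);np.savez("w2.npz",E=E)
c=project(d,E,[.58,-.208,.05]).astype(int);print(c,robot.sense()["time_s"])
f=d["frame"][max(c[1]-90,0):c[1]+90,c[0]-75:c[0]+75];cv2.imwrite("pics/v3.png",cv2.resize(f,None,fx=3.3,fy=3.3,interpolation=2))
```

```text
False
0.4494098338131056 60.042369961738586 [-2.34113495  1.92918061  5.23625572] [ 0.60360466 -0.2061203   0.22665771]
[ 0.00015834 -0.00031462  0.00012168  0.00012499  0.00072358 -0.0005304 ] [ 0.32150592  0.55569295 -0.13356567] [-3.11291725  2.36760076  3.50223157] [ 0.60352771 -0.20594442  0.226805  ]
[316 201] 9.8
```

View pics/v3.png

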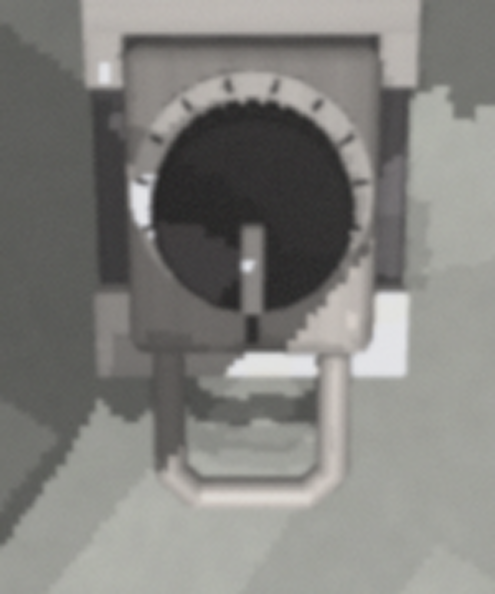

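Run:
```python
from h import *
d=robot.camera("wrist");E=np.load("w2.npz")["E"];c=(316,201)
b=world(d,E,(c[0]-75+252/3.3,c[1]-90+493/3.3),.034);print(b)
a=np.radians(5.5);u=np.array([np.cos(a),np.sin(a),0])
est=np.array([.5993,-.2066,.034])-.075*u;print(est)
b=(b+est)/2
robot.command_gripper(.24)
robot.movep([b[0],b[1],.12+H],quat(a+np.pi/2))
print(robot.servo_line([b[0],b[1],.037+H],vel=.1,force_limit=8))
robot.command_gripper(0.0)
s=robot.sense();print(s["opening"],s["finger_force"],s["wrist_force"],s["tcp_pos"])
p0=s["tcp_pos"];t=np.array([b[0],b[1],p0[2]])-.024*u
print(robot.servo_line(t,vel=.04,force_limit=25))
robot.sleep(.3)
s=robot.sense();print(s["opening"],s["wrist_force"],(s["tcp_pos"]-p0)@u,s["time_s"])
d,E=wrist();cv2.imwrite("pics/w3.png",d["frame"])
```

```text
[ 0.52492458 -0.21378062  0.034     ]
[ 0.52464529 -0.21378843  0.034     ]
False
0.06306514507754349 58.775194956106134 [-0.19557736  0.32470931  3.68779889] [ 0.52513925 -0.21403862  0.19259969]
True
0.0676891991731203 [ 0.10624256 -0.06685555 -0.52310553] -0.02087819339297836 14.0583
```

View pics/w3.png

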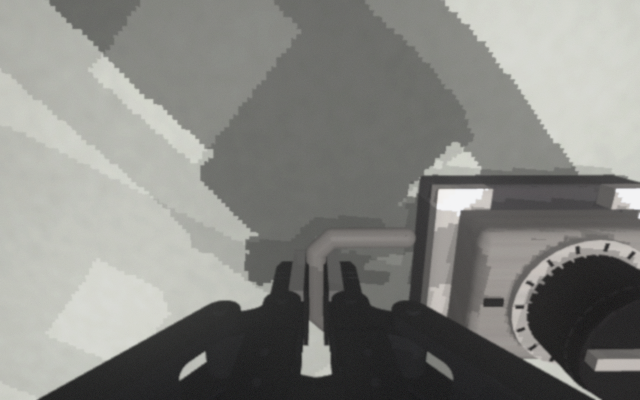

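Run:
```python
from h import *
a=np.radians(5.5);u=np.array([np.cos(a),np.sin(a),0])
robot.command_gripper(.24)
s=robot.sense();p=s["tcp_pos"];robot.servo_line([p[0],p[1],.12+H],vel=.15)
robot.command_gripper(1.0)
o=np.array([.5993,-.2066,0])-.002*u
robot.movep([o[0],o[1],.13+H],quat(a))
d,E=wrist();cv2.imwrite("pics/w4.png",d["frame"])
print(robot.servo_line([o[0],o[1],.039+H],vel=.1,force_limit=8))
robot.command_gripper(0.0)
s=robot.sense();print(s["opening"],s["finger_force"],s["wrist_force"],s["tcp_pos"])
f0=s["wrist_force"][2]
robot.servo_line([o[0],o[1],.075+H],vel=.06);robot.sleep(.2)
s=robot.sense();print(s["opening"],s["finger_force"],s["wrist_force"],s["wrist_torque"],s["time_s"])
d=robot.camera("scene")["frame"]
cv2.imwrite("pics/v4.png",np.vstack([cv2.resize(d[215:340,160:310],(600,500)[:2],interpolation=2)]))
```

```text
False
0.6422556369491281 66.38651490211487 [0.24293518 1.85881736 5.07573547] [ 0.59774865 -0.20688998  0.19481849]
0.6380917319617312 65.48480987548828 [ 0.72047981  0.48910891 -4.13629424] [-0.01642015  0.00097371  0.01737745] 19.675
```

View pics/v4.png

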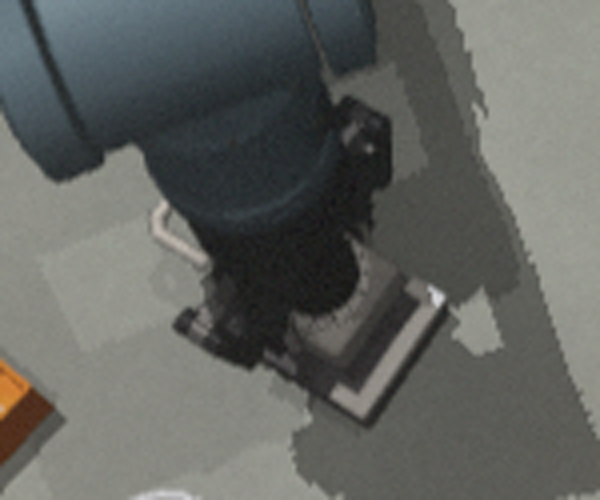

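View pics/w4.png

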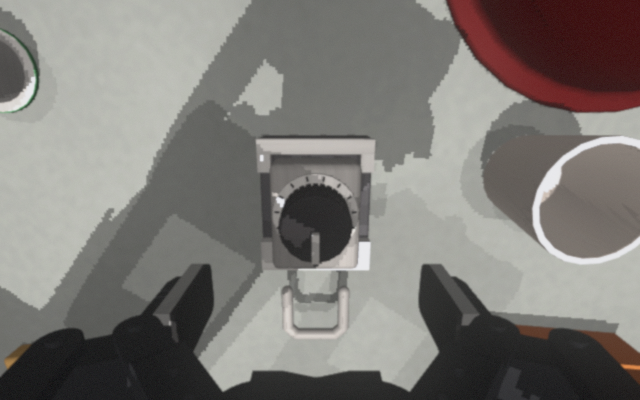

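Run:
```python
from h import *
a=np.radians(5.5);p=robot.sense()["tcp_pos"]
robot.servo_line([p[0],p[1],.20+H],vel=.15)
robot.servo_line([.552,.194,.20+H],vel=.12)
robot.sleep(.8)
s=robot.sense();print(s["opening"],s["finger_force"],s["wrist_force"],s["tcp_pos"],s["time_s"])
t=robot.camera("top")["frame"][120:270,180:330];c=robot.camera("scene")["frame"][70:220,280:430]
d,E=wrist();
cv2.imwrite("pics/v5.png",np.hstack([cv2.resize(t,(400,400)),cv2.resize(c,(400,400))]))
```

```text
0.6433177312133658 65.4850172996521 [-0.09162422 -0.04925499 -4.73772422] [0.55201393 0.19401081 0.35472413] 25.0167
```

View pics/v5.png

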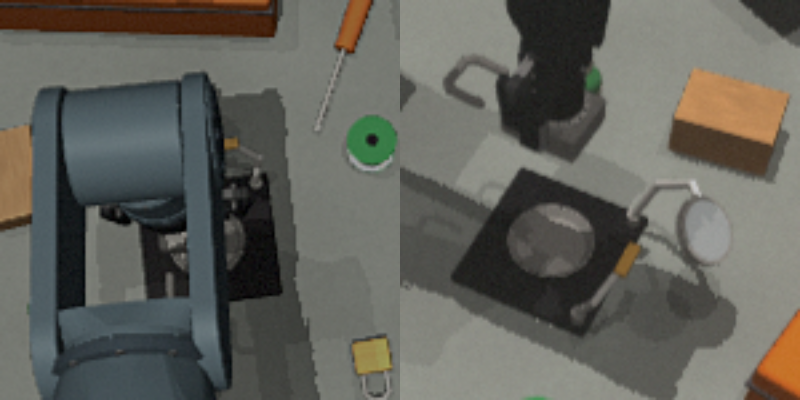

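Run:
```python
from h import *
d=robot.camera("scene");E=d["extrinsics"]
print(world(d,E,(280+150*.375,70+240*.375),.014),project(d,E,[.554,.194,.18+.028]))
```

```text
[0.55170641 0.19774473 0.014     ] [338.70459575 109.00028268]
```

The scene view puts the dish within 5 mm of the top-view estimate. The lock is gripped, open and still above it.

Run:
```python
from h import *
print(robot.sign_off())
```

```text
the job is handed in; nothing more can be done
None
```

I turned the dial three clicks to the mark, pulled the shackle out to its stop in the jig, and handed in with the open lock held still about 18 cm above the dish; the sign-off returned no verdict.

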